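# Stack a tube rack clear of the caps below

### The arm

A 7-joint arm with a two-finger parallel gripper is mounted at the origin on the work surface. World frame = base frame: x ahead of the robot, y to its left, z up, the work surface at z = 0. Lengths are in m, angles in rad, forces in N, time in s.
With the tool pointing down it reaches from about 0.425 to 0.8 m from the base axis. Payload 8.3 kg.
Tool frame: the origin (TCP) lies on the centre line of the jaws, within the pads' length; the fingertips stand 14 mm ahead of it and the grasp point (between the pads) lies 5 mm behind it (arm.tips_ahead is the distance from the TCP to the fingertips, in m); z points along the fingers, y is the direction in which the jaws open and shut (so a half turn about z gives the same grasp; the last joint's range is limited). The gripper opens to 85 mm and grips with 20 to 120 N. Pads are 22 mm wide; open, the fingers measure 114 mm over their backs; the gripper's body (76 mm by 85 mm) begins 54 mm behind the grasp point. The pads swing forward as they close: fully open they stand 13 mm farther back than shut.
Start: joints at [1.227, 0.383, 0.016, 1.37, -0.006, 1.388, -0.046], TCP at [0.173, -0.6, 0.245] pointing down, gripper open.
Joint ranges: [-2.95, 2.95], [-0.25, 2.06], [-1.52, 1.56], [0.18, 2.33], [-1.44, 4.58], [0.02, 2.06], [-3.01, 3.01]. Speed limits (rad/s): [2.39, 2.39, 3.01, 3.01, 3.14, 3.14, 3.14].

### API

Orientations are given as a unit quaternion [w, x, y, z].
In Python, from bench import arm gives the robot as it stands.
- The arm moves only by the tool apply_moves, never from a script. Its argument "rows" is a list of rows, each a list of 5 numbers: the shift along the world's x, y, z in cm, then the turn about the world's z in rad, then the closure, from 0 (fully open) to 1 (shut). A call has 1 to 8 rows; each row shifts and turns the commanded pose from where the row before left it; what a row does not reach is not made up. A row lasts 1/12 s, in which the tool goes at most 41.7 mm and 7.16 degrees, less where a joint would pass 70% of its speed; a pose out of reach is approached as far as the arm can. A call is refused whole if a number of a shift passes 4.17 or a number of a turn 0.125, either way. A call with a gripper value outside its range is refused whole. The fingers move at their own pace and stop on an object; "force" is the grip in N (left out, the last holds). Time passes only in rows, so rows that do not move let the fingers close. It gives the time, the measured TCP pose, the force and the opening at its end, in the units of the state.
- arm.observe(): the state, without advancing time (a new reading comes with each control period).
- arm.capture(name): name is "scene" or "top" or "wrist"; returns a dict with "pixels" (400x640x3 uint8, red, green, blue), "fx", "fy", "cx", "cy" (pixels), "dist_coeffs" ([k1, k2, p1, p2, k3] as OpenCV has them; the pictures are not rectified), "position" and "attitude" of the camera in the world; the wrist camera has in their place "tool_from_camera" (4x4, takes a point from camera to tool coordinates, whose origin is the TCP and whose axes are the flange's). Camera axes: x right, y down, z forward; pixel columns grow to the right and rows downward; lengths in m; the calibration is good to about 2 mm. A picture is of the moment at which its call begins: read the wrist's pose just before it. There is no depth.
- arm.sign_off(): hands the job in, once; it reports no verdict.
Trained networks look in the newest picture that a camera, given by its name, has taken for a name from the list of things; names that differ only in an ending like _2 or _b are one class to them, and where a whole thing is asked for, a point or a joint stands for the part that bears it (a point fixed in the world has none). Each returns a list of dicts, best first, with "score" (0 to 1); they miss things now and then, are a little off and sometimes report something else, mostly with a low value. They report only what shows in the picture. A call takes as long as a camera call.
- arm.find_in(camera, label): "extent" ([left, top, right, bottom] as shares, 0 to 1, of the picture: columns of its width, rows of its height, round what is visible of it).
The state is a dict: "t": time; "q": joint angles; "qvel": joint speeds; "joint_torque": joint torques, N m; "ee_pos": TCP position; "ee_rot": TCP orientation; "wrist_force": force on the tool from outside, world axes, zero at the start; "torque": the same for the moment, N m; "opening": finger opening in m.
Only numpy, scipy, OpenCV 4.12 (cv2) and the standard library are available. Lean on these libraries where they do the work, as an engineer would, in place of code of your own. Each camera call takes 0.05 s, during which the arm holds its last target. There are 200 camera calls.

### The job

Lay the two loose aluminium bars on the bare rims of the lower rack, one along each side of its capped vials and parallel to them, neither end jutting far, to carry the next layer. Then, without lifting it, push the upper rack off its shelf onto the two bars until it sits squarely over the lower rack and fully off the shelf, flat on both bars and clear of the caps. Do not press on the vial caps, and leave everything else where it is.

Things in the scene. Friction and masses are not known exactly. Their poses are not given: they have to be found in the camera images.
- stand: Stacking stand, fixed. Origin on the table under the centre of the lower white foam rack; z up. That rack is 190 mm (stand x) by 150 mm (stand y), its flat top 45 mm above the table. Capped vials fill only |x| < 33, |y| < 57 mm; the rims beside them (|x| 33 to 95 mm) are bare and run along stand y. The upper rack's place is centred over this origin, its axes parallel to the stand's.
- rim_pos (a point): Middle of the rim on the stand's +x side, on the rack's flat top: stand x = 75, y = 0, z = 45 mm. A bar is to lie along stand y, centred about here (stand x 45 to 88 mm is right). Axes as the stand's.
- rim_neg (a point): The same on the other side: stand x = -75, y = 0, z = 45 mm.
- shelf (a point): Centre of the grey loading shelf's top: stand x = 0, y = 170, z = 70 mm. The shelf is 210 mm wide and spans stand y 95 to 245 mm, fixed to the stand; along each side a fence 12 mm high, 8 mm thick (inner faces at x = +-93.5 mm), open at both ends. Its top is 3 mm above the tops of bars laid on the rims (67 mm), so the upper rack slides across in stand -y and settles 3 mm.
- vials: The 15 dark grey vial caps of the lower rack (18 mm diameter, 3 columns by 5 rows, 24 mm apart), fixed in the stand, their tops 59 mm above the table. Origin and axes are those of the stand.
- tray: Upper rack, loose, 0.35-0.65 kg: foam block 180 (x) by 130 (y) by 40 mm high; origin at centre of underside, axes about as the stand's. Starts on the shelf, centre 162-178 mm along stand +y. Capped tubes at its y = -48, -24, 0 reach 64 mm above its underside; its +y half has only empty holes. Push its plain +y end face, about 20 mm up. Plain sliding friction; stays where left.
- bar_a: Spacer bar, loose square aluminium bar 140 mm long (its x), 22 x 22 mm in section, 0.1 to 0.2 kg, lying on the table at the robot's right. Origin at the centre of its underside. The same as bar_b; either may go on either side and either way round.
- bar_b: The second spacer bar, identical to bar_a.
- reagent: Bystander, loose: round lidded bottle, 60 mm diameter, 140 mm tall. Origin at the centre of its underside. Not to be moved.
- jar: Bystander, loose: squat jar, 64 mm diameter, 75 mm tall. Origin at the centre of its underside. Not to be moved.
- roll: Bystander, loose: roll of paper tape lying flat, 64 mm diameter, 24 mm high. Origin at the centre of its underside. Not to be moved.
- dish: Bystander, loose: shallow open white box, 90 x 70 x 22 mm. Origin at the centre of its underside. Not to be moved.
- beaker: Bystander, loose: clear open cup, 70 mm diameter, 85 mm tall. Origin at the centre of its underside. Not to be moved.
- capbox: Bystander, loose: cardboard box, 100 x 60 x 45 mm. Origin at the centre of its underside. Not to be moved.

How it is judged:
By the outcome, as a careful person would: the job done as asked, in the order asked, and still so for the second after the job is handed in, with the robot touching nothing.
It also fails if it takes over 64 s, if anything falls off the work surface, if the arm or the gripper's body presses on something with over 40 N, if the wrist force passes 120 N, or if a joint passes its speed limit or range.

## Working session

There is one attempt and no reset: what is moved stays moved. The work goes in short steps, Python scripts to look and compute and a tool call to move; the robot and the scene stay as the last step left them, time stands still between calls to the robot, and variables do not carry over. Pictures are saved under pics/ and viewed, about 8 in all and at most 12, crops included, and the job is handed in when it is done.

Besides the shell and the picture viewer there is one more tool, called by a JSON object that holds its "method" and its "body". apply_moves: Moves the arm, as the interface text tells. Its arguments: {"type":"object","properties":{"rows":{"type":"array","items":{"type":"array","items":{"type":"number"}}},"force":{"type":"number"}},"required":["rows"]}

```bash
mkdir -p pics; cat > h.py <<'E'
import numpy as np, cv2
from scipy.spatial.transform import Rotation as R
from bench import arm
def rot(a):
    a=np.array(a,float)
    return a if a.shape==(3,3) else R.from_quat(a[[1,2,3,0]]).as_matrix()
def cam(name):
    s=arm.observe(); c=arm.capture(name)
    K=np.array([[c['fx'],0,c['cx']],[0,c['fy'],c['cy']],[0,0,1]]);D=np.array(c['dist_coeffs'],float)
    if name=='wrist':
        T=np.array(c['tool_from_camera']);Rt=rot(s['ee_rot']);Rc=Rt@T[:3,:3];p=Rt@T[:3,3]+np.array(s['ee_pos'])
    else: Rc=rot(c['attitude']);p=np.array(c['position'])
    return dict(K=K,D=D,R=Rc,p=p,img=c['pixels'])
def ray(c,uv,z):
    u=cv2.undistortPoints(np.array(uv,float).reshape(-1,1,2),c['K'],c['D']).reshape(-1,2)
    d=np.c_[u,np.ones(len(u))]@c['R'].T
    return c['p']+d*((z-c['p'][2])/d[:,2])[:,None]
def proj(c,P):
    P=np.array(P,float).reshape(-1,3)
    rv=cv2.Rodrigues(c['R'].T)[0]
    return cv2.projectPoints(P,rv,-c['R'].T@c['p'],c['K'],c['D'])[0].reshape(-1,2)
def save(c,fn): cv2.imwrite('pics/'+fn,c['img'][:,:,::-1])
E
python3 - <<'E'
from h import *
s=arm.observe();print({k:np.round(v,3) for k,v in s.items()})
ims=[]
for n in['scene','top']:
    c=cam(n);save(c,n+'0.png');print(n,c['p'],c['R'].round(3).tolist(),c['K'][0,0])
    for l in['stand','tray','bar_a','shelf','vials','reagent','jar','roll','dish','beaker','capbox']:
        r=arm.find_in(n,l)
        print(l,[(np.round(np.array(x['extent'])*[640,400,640,400]).astype(int).tolist(),round(x['score'],2)) for x in r[:3]])
E
```

```text
{'t': np.float64(0.0), 'q': array([ 1.227,  0.384,  0.016,  1.371, -0.006,  1.388, -0.046]), 'qvel': array([-0.001, -0.001,  0.001,  0.001, -0.001,  0.001, -0.002]), 'joint_torque': array([ 0.0000e+00, -6.2760e+01,  8.4500e-01, -3.7182e+01,  1.7000e-02,
        1.4000e-02,  0.0000e+00]), 'ee_pos': array([ 0.173, -0.6  ,  0.244]), 'ee_rot': array([-0.001,  0.99 ,  0.14 , -0.   ]), 'wrist_force': array([-0.195,  0.54 , -0.716]), 'torque': array([0.013, 0.047, 0.064]), 'opening': np.float64(0.085)}
scene [1.4792371  0.0255617  1.07627526] [[-0.09, 0.725, -0.683], [0.996, 0.069, -0.057], [0.006, -0.685, -0.728]] 396.6906821902806
stand [([316, 185, 420, 254], 0.85)]
tray [([370, 182, 418, 234], 0.89), ([358, 244, 379, 281], 0.41)]
bar_a [([249, 175, 282, 189], 0.83), ([225, 207, 267, 217], 0.56)]
shelf [([314, 190, 421, 254], 0.77), ([361, 243, 379, 282], 0.38)]
vials [([331, 199, 366, 218], 0.69)]
reagent [([356, 245, 380, 281], 0.87)]
jar [([266, 232, 284, 266], 0.97), ([315, 186, 425, 252], 0.61)]
roll [([289, 190, 305, 208], 0.72)]
dish [([196, 183, 218, 206], 0.57)]
beaker [([309, 248, 330, 280], 0.83), ([225, 206, 268, 217], 0.44)]
capbox [([412, 151, 438, 180], 0.63)]
top [ 0.39134659 -0.0805302   1.13507017] [[0.01, -0.994, 0.111], [-1.0, -0.007, 0.023], [-0.022, -0.112, -0.994]] 374.7991522523231
stand [([385, 180, 437, 192], 0.3)]
tray [([198, 143, 259, 213], 0.87)]
bar_a [([382, 183, 434, 194], 0.84), ([367, 238, 418, 247], 0.56)]
shelf [([197, 147, 324, 229], 0.78)]
vials [([266, 179, 307, 204], 0.75), ([369, 237, 418, 249], 0.56)]
reagent [([248, 102, 271, 129], 0.89)]
jar [([350, 117, 369, 143], 0.7)]
roll [([340, 202, 359, 225], 0.87)]
dish [([447, 198, 480, 226], 0.78), ([195, 150, 320, 229], 0.39)]
beaker [([301, 94, 323, 118], 0.66)]
capbox [([163, 266, 198, 308], 0.67)]
```

```bash
python3 - <<'E'
import cv2
a=cv2.imread('pics/top0.png')[80:320,150:500]
cv2.imwrite('pics/top0c.png',cv2.resize(a,None,fx=2.28,fy=2.28,interpolation=cv2.INTER_CUBIC))
E
```

```text
(no output)
```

View pics/top0c.png

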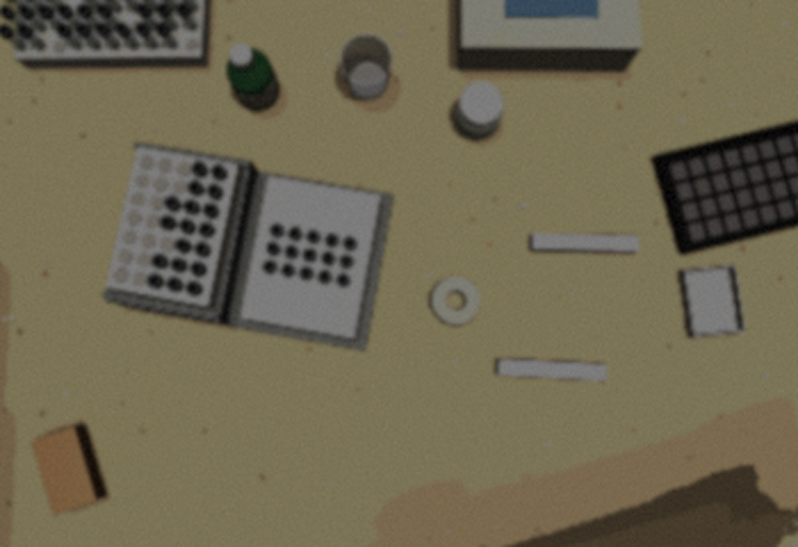

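The top view (crop is ×2.28, offset 150,80) shows the lower rack with 15 caps around (311,255) and the tray on its shelf at about (180,228). The bars are at about (585,242) and (550,370). The stand is yawed about -10° in the world. I'll fit these next.

```bash
cat > m.py <<'E'
from h import *
from scipy.optimize import least_squares
def blobs(m,a0,a1):
    n,l,st,ce=cv2.connectedComponentsWithStats(m.astype(np.uint8))
    return [(ce[i],st[i,4],l==i) for i in range(1,n) if a0<=st[i,4]<=a1]
if __name__=='__main__':
    print('tips',arm.tips_ahead)
    c=cam('top');g=cv2.GaussianBlur(cv2.cvtColor(c['img'],cv2.COLOR_RGB2GRAY),(0,0),.6)
    x0,y0,x1,y1=262,176,311,208
    b=blobs((g[y0:y1,x0:x1]<np.percentile(g[y0:y1,x0:x1],60)*.62),6,60)
    uv=np.array([k[0]+[x0,y0] for k in b]);print(len(uv),[k[1] for k in b])
    P=ray(c,uv,.057)[:,:2]
    G=np.array([[i*.024,j*.024] for i in(-1,0,1) for j in(-2,-1,0,1,2)])
    def f(p):
        Q=(R.from_euler('z',p[2]).as_matrix()[:2,:2]@G.T).T+p[:2]
        return np.linalg.norm(Q[:,None]-P[None],axis=2).min(0)
    s=least_squares(f,[*P.mean(0),np.deg2rad(-9.5)],x_scale=[.01,.01,.1]);print('stand',s.x.round(4),np.rad2deg(s.x[2]),f(s.x).max())
    hsv=cv2.cvtColor(c['img'],cv2.COLOR_RGB2HSV)
    for e in((375,176,440,200),(360,230,425,255)):
        r=hsv[e[1]:e[3],e[0]:e[2]]
        m=(r[...,1]<70)&(r[...,2]>90)
        k=max(blobs(m,50,3000),key=lambda k:k[1]);yy,xx=np.nonzero(k[2])
        W=ray(c,np.c_[xx+e[0],yy+e[1]],.022)[:,:2]
        rc=cv2.minAreaRect((W*1000).astype(np.float32));v=np.linalg.svd(W-W.mean(0),full_matrices=False)[2][0]
        print('bar',W.mean(0).round(4),rc,'yaw',np.rad2deg(np.arctan2(v[1],v[0]))%180,k[1])
    x=s.x;co,si=np.cos(x[2]),np.sin(x[2])
    for n,q in dict(rimp=(.074,0),rimn=(-.074,0),shelf=(0,.17),push0=(0,.265),push1=(0,.07)).items():
        p=x[:2]+[co*q[0]-si*q[1],si*q[0]+co*q[1]];print(n,p.round(3),np.hypot(*p).round(3))
E
python3 m.py
```

```text
tips 0.014
15 [np.int32(22), np.int32(22), np.int32(21), np.int32(21), np.int32(23), np.int32(24), np.int32(24), np.int32(23), np.int32(21), np.int32(21), np.int32(24), np.int32(21), np.int32(23), np.int32(21), np.int32(20)]
stand [ 0.5441  0.0376 -0.1662] -9.520805574907511 0.000609708599877147
bar [ 0.5707 -0.324 ] ((570.2503051757812, -321.68414306640625), (141.42855834960938, 25.272737503051758), 88.38616943359375) yaw 88.17443083396256 379
bar [ 0.4015 -0.2769] ((401.45086669921875, -276.11212158203125), (142.24974060058594, 27.346086502075195), 88.1976089477539) yaw 87.60211735441736 436
rimp [0.617 0.025] 0.618
rimn [0.471 0.05 ] 0.474
shelf [0.572 0.205] 0.608
push0 [0.588 0.299] 0.66
push1 [0.556 0.107] 0.566
```

{"method": "apply_moves", "body": {"rows": [[1.9, 2.7, 0, 0.104, 0.3], [1.9, 2.7, 0, 0.104, 0.3], [1.9, 2.7, 0, 0.104, 0.3], [1.9, 2.7, 0, 0.104, 0.3], [1.9, 2.7, 0, 0.104, 0.3], [1.9, 2.7, 0, 0.104, 0.3]]}}

```text
t: 1.75
ee_pos: [0.2879, -0.4371, 0.2455]
ee_rot: [0.0, 0.898, 0.439, -0.0]
wrist_force: [0.7, -0.8, 0.5]
opening: 0.0598
```

{"method": "apply_moves", "body": {"rows": [[1.9, 2.7, 0, 0.104, 0.3], [1.9, 2.7, 0, 0.104, 0.3], [1.9, 2.7, -1, 0.104, 0.3], [1.9, 2.7, -2, 0.104, 0.3], [1.9, 2.7, -2, 0.104, 0.3], [1.9, 2.7, -2, 0.104, 0.3], [0, 0, 0, 0, 0.3], [0, 0, 0, 0, 0.3]]}}

```text
t: 2.42
ee_pos: [0.4018, -0.2742, 0.1744]
ee_rot: [-0.001, 0.72, 0.694, 0.0]
wrist_force: [0.1, -0.2, 0.2]
opening: 0.0596
```

```bash
cat >> h.py <<'E'
def st():
    s=arm.observe();M=rot(s['ee_rot']);y=M[:,1]
    print('t',round(float(s['t']),2),'p',np.round(s['ee_pos'],4),'jaw',np.rad2deg(np.arctan2(y[1],y[0])).round(2),'tilt',M[:,2].round(3),'F',np.round(s['wrist_force'],1),'open',round(float(s['opening']),4),'q',np.round(s['q'],2))
    return s
E
python3 - <<'E'
from h import *
st();c=cam('wrist');save(c,'w1.png');print(arm.find_in('wrist','bar_a'))
print(proj(c,[[.4015,-.277,.022],[.4015,-.207,.022]]))
E
```

```text
t 2.42 p [ 0.4018 -0.2742  0.1744] jaw -2.15 tilt [-0.002  0.002 -1.   ] F [ 0.1 -0.2  0.2] open 0.0596 q [ 0.88  0.16 -0.38  1.83  0.06  1.17  0.44]
[{'extent': [0.74, 0.379, 0.8238, 0.7368], 'score': 0.82}, {'extent': [0.4884, 0.2725, 0.5336, 0.6415], 'score': 0.75}]
[[323.67514143 189.21284344]
 [320.49319265 110.32300401]]
```

View pics/w1.png

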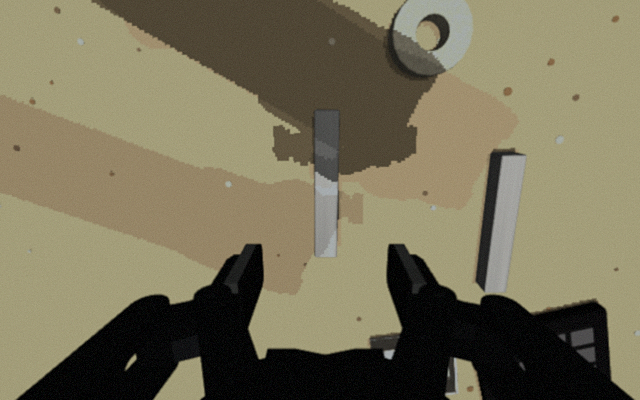

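The bar lies between the jaws, spanning columns 314–340 and rows 110–257, close to where I predicted. I'll go down to grasp it.

```bash
python3 - <<'E'
from h import *
c=cam('wrist')
print(ray(c,[[326.5,111],[326,183],[325.5,256]],.022).round(4))
E
```

```text
[[ 0.4065 -0.2113  0.022 ]
 [ 0.4034 -0.275   0.022 ]
 [ 0.3997 -0.3491  0.022 ]]
```

{"method": "apply_moves", "body": {"rows": [[0.15, -0.5, -3, -0.01, 0.3], [0, 0, -3.5, 0, 0.3], [0, 0, -3.5, 0, 0.3], [0, 0, -3, 0, 0.3], [0, 0, -1.5, 0, 0.3], [0, 0, -0.9, 0, 0.3], [0, 0, 0, 0, 0.3], [0, 0, 0, 0, 0.3]]}}

```text
t: 3.23
ee_pos: [0.403, -0.2825, 0.0221]
ee_rot: [0.0, 0.726, 0.688, 0.0]
wrist_force: [0.7, -0.6, 0.5]
opening: 0.0595
```

{"method": "apply_moves", "body": {"rows": [[0, 0, 0, 0, 1], [0, 0, 0, 0, 1], [0, 0, 0, 0, 1], [0, 0, 0, 0, 1], [0, 0, 0, 0, 1], [0, 0, 0, 0, 1]], "force": 40}}

```text
t: 3.73
ee_pos: [0.4036, -0.2821, 0.0226]
ee_rot: [0.001, 0.725, 0.688, 0.0]
wrist_force: [-1.1, 0.2, 6.6]
opening: 0.0209
```

{"method": "apply_moves", "body": {"rows": [[0, 0, 2, 0, 1], [0, 0, 3.5, 0, 1], [0, 0, 3.5, 0, 1], [0, 1, 3, 0, 1], [0.6, 3, 0, 0, 1], [0.6, 3, 0, -0.02, 1], [0.6, 3, 0, -0.02, 1], [0.7, 3, 0, -0.02, 1]]}}

```text
t: 4.4
ee_pos: [0.4276, -0.1503, 0.1418]
ee_rot: [0.001, 0.746, 0.666, -0.0]
wrist_force: [-0.1, 0.2, -1.4]
opening: 0.0211
```

{"method": "apply_moves", "body": {"rows": [[0.7, 3.4, 0, -0.02, 1], [0.7, 3.4, 0, -0.02, 1], [0.7, 3.4, 0, -0.014, 1], [0.7, 3.4, 0, 0, 1], [0.7, 3.4, 0, 0, 1], [0.7, 3, 0, 0, 1], [0.8, 2.7, 0, 0, 1], [0, 0, 0, 0, 1]]}}

```text
t: 5.07
ee_pos: [0.4782, 0.0822, 0.1421]
ee_rot: [-0.001, 0.761, 0.649, 0.002]
wrist_force: [-0.7, 0.6, -0.7]
opening: 0.0209
```

```bash
python3 - <<'E'
from h import *
st();c=cam('wrist');save(c,'w2.png');
x=np.array([.5441,.0376]);M=R.from_euler('z',-.1662).as_matrix()[:2,:2]
for q,z in (((-.095,.075),.045),((-.095,-.075),.045),((-.024,.048),.059),((-.024,-.048),.059)):
    p=x+M@q;print(q,proj(c,[[*p,z]]).round(0))
p=x+M@[-.074,.003];print(p)
E
```

```text
t 5.07 p [0.4782 0.0822 0.1421] jaw -9.06 tilt [ 0.002  0.003 -1.   ] F [-0.7  0.6 -0.7] open 0.0209 q [ 0.36  0.22 -0.67  1.86  0.15  1.1  -0.52]
(-0.095, 0.075) [[292. 149.]]
(-0.095, -0.075) [[296. 327.]]
(-0.024, 0.048) [[393. 191.]]
(-0.024, -0.048) [[385. 310.]]
[0.47161599 0.05280092]
```

View pics/w2.png

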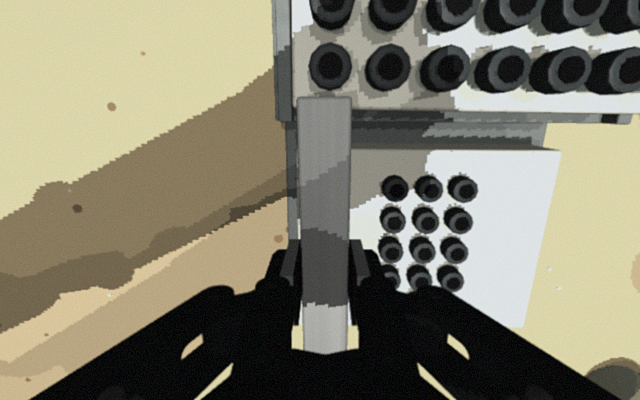

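```bash
python3 - <<'E'
from h import *
c=cam('wrist');E=ray(c,[[324,98]],.1415)[0];a=np.deg2rad(80.5);s=arm.observe()
ctr=E[:2]-.07*np.array([np.cos(a),np.sin(a)]);print(E,ctr,ctr-s['ee_pos'][:2],'move',np.array([.4716,.0528])-ctr)
E
```

```text
[0.49047934 0.15304281 0.1415    ] [0.478926   0.08400282] [0.00135449 0.00719086] move [-0.007326   -0.03120282]
```

```bash
python3 - <<'E'
from h import *
st();c=cam('wrist');s=st();E=ray(c,[[324,98]],.1415)[0];a=np.deg2rad(80.5)
ctr=E[:2]-.07*np.array([np.cos(a),np.sin(a)]);print(E,ctr,ctr-s['ee_pos'][:2],'move',np.array([.4716,.0528])-ctr)
E
```

```text
t 5.17 p [0.4776 0.0768 0.1414] jaw -9.33 tilt [-0.  0. -1.] F [-0.  -0.8 -0.9] open 0.021 q [ 0.37  0.22 -0.67  1.87  0.15  1.1  -0.52]
t 5.22 p [0.4775 0.0753 0.1412] jaw -9.46 tilt [-0.001 -0.    -1.   ] F [-1.1 -0.1 -1.3] open 0.0208 q [ 0.37  0.22 -0.66  1.87  0.15  1.1  -0.52]
[0.49043727 0.15062699 0.1415    ] [0.47888394 0.081587  ] [0.00139618 0.00626152] move [-0.00728394 -0.028787  ]
```

{"method": "apply_moves", "body": {"rows": [[-0.7, -2.65, 0, 0, 1], [0, 0, -2, 0, 1], [0, 0, 0, 0, 1], [0, 0, 0, 0, 1], [0, 0, 0, 0, 1]]}}

```text
t: 5.63
ee_pos: [0.4708, 0.0489, 0.1219]
ee_rot: [-0.0, 0.763, 0.646, 0.0]
wrist_force: [0.1, 0.2, -1.3]
opening: 0.021
```

{"method": "apply_moves", "body": {"rows": [[0, 0, -2, 0, 1], [0, 0, -2, 0, 1], [0, 0, -0.8, 0, 1], [0, 0, -0.4, 0, 1], [0, 0, -0.2, 0, 1], [0, 0, 0, 0, 1], [0, 0, 0, 0, 1]]}}

```text
t: 6.22
ee_pos: [0.4715, 0.0493, 0.0683]
ee_rot: [0.0, 0.763, 0.646, 0.001]
wrist_force: [0.3, -0.3, -1.4]
opening: 0.0211
```

{"method": "apply_moves", "body": {"rows": [[0, 0, -0.1, 0, 1], [0, 0, 0, 0, 0.65], [0, 0, 0, 0, 0.6], [0, 0, 0, 0, 0.6], [0, 0, 0, 0, 0.6], [0, 0, 0, 0, 0.6]]}}

```text
t: 6.72
ee_pos: [0.4708, 0.049, 0.0663]
ee_rot: [0.0, 0.763, 0.646, 0.0]
wrist_force: [0.0, -0.4, -0.3]
opening: 0.0341
```

{"method": "apply_moves", "body": {"rows": [[0, 0, 1, 0, 0.6], [0, 0, 3, 0, 0.6], [0, 0, 4, 0, 0.5], [0, 0, 2, 0, 0.4], [0, -1, 0, 0, 0.3], [0.2, -4, 0, 0, 0.3], [1.2, -4, 0, 0, 0.3], [1.2, -4, 0, 0, 0.3]]}}

```text
t: 7.38
ee_pos: [0.4966, -0.0822, 0.1672]
ee_rot: [0.001, 0.763, 0.647, 0.0]
wrist_force: [1.6, 0.1, -0.7]
opening: 0.0599
```

{"method": "apply_moves", "body": {"rows": [[1, -3.4, 0, 0.02, 0.3], [1, -3.4, 0, 0.02, 0.3], [1, -3.4, 0, 0.02, 0.3], [1, -3.4, 0, 0.02, 0.3], [1, -3.4, 0, 0.02, 0.3], [1, -3.4, 0, 0.02, 0.3], [1.2, -3, 0, 0.014, 0.3], [0, 0, 0, 0, 0.3]]}}

```text
t: 8.05
ee_pos: [0.5674, -0.3232, 0.165]
ee_rot: [0.0, 0.721, 0.693, -0.001]
wrist_force: [-1.4, 0.5, -0.3]
opening: 0.0595
```

{"method": "apply_moves", "body": {"rows": [[0, 0, 0, 0, 0.3], [0, 0, 0, 0, 0.3]]}}

```text
t: 8.22
ee_pos: [0.5685, -0.314, 0.166]
ee_rot: [-0.001, 0.718, 0.696, 0.0]
wrist_force: [0.9, 0.2, 1.2]
opening: 0.0598
```

```bash
python3 - <<'E'
from h import *
s=st();c=cam('wrist');save(c,'w3.png');print([(np.array(r['extent'])*[640,400,640,400],r['score']) for r in arm.find_in('wrist','bar_a')])
P=proj(c,[[.5707,-.322,.022]]);print(P)
hsv=cv2.cvtColor(c['img'],cv2.COLOR_RGB2HSV);m=(hsv[...,1]<45)&(hsv[...,2]>60)
n,l,stt,ce=cv2.connectedComponentsWithStats(m.astype(np.uint8))
i=[k for k in range(1,n) if stt[k,4]>600]
print(stt[i])
t=cam('top');save(t,'top1.png');a=t['img'][130:240,190:330,::-1];cv2.imwrite('pics/top1c.png',cv2.resize(a,None,fx=5,fy=5,interpolation=cv2.INTER_CUBIC))
x=np.array([.5441,.0376]);M=R.from_euler('z',-.1662).as_matrix()[:2,:2]
A=cv2.resize(a,None,fx=5,fy=5)
b=cv2.resize(c['img'][:,:,::-1],(448,280)); 
E
```

```text
t 8.22 p [ 0.5685 -0.314   0.166 ] jaw -1.81 tilt [-0.001  0.001 -1.   ] F [0.9 0.2 1.2] open 0.0598 q [ 0.76  0.52 -0.44  1.39  0.22  1.28  0.27]
[(array([313.28 , 115.72 , 341.184, 265.88 ]), 0.94)]
[[326.31591331 197.01237243]]
[[ 180    0   74   27  846]
 [ 520    0  120   58 4278]
 [ 313  116   27  151 3615]
 [ 248  319   55   41 1452]]
```

View pics/w3.png

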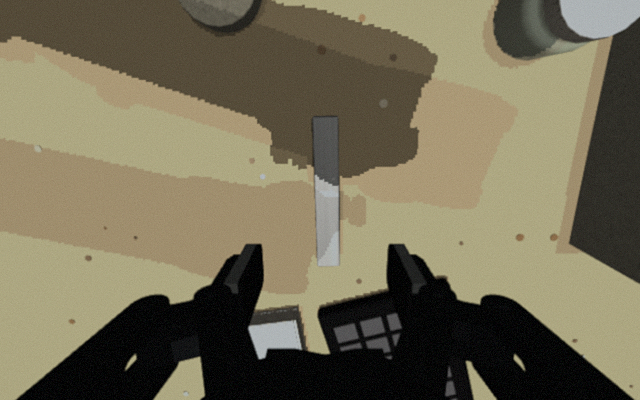

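View pics/top1c.png

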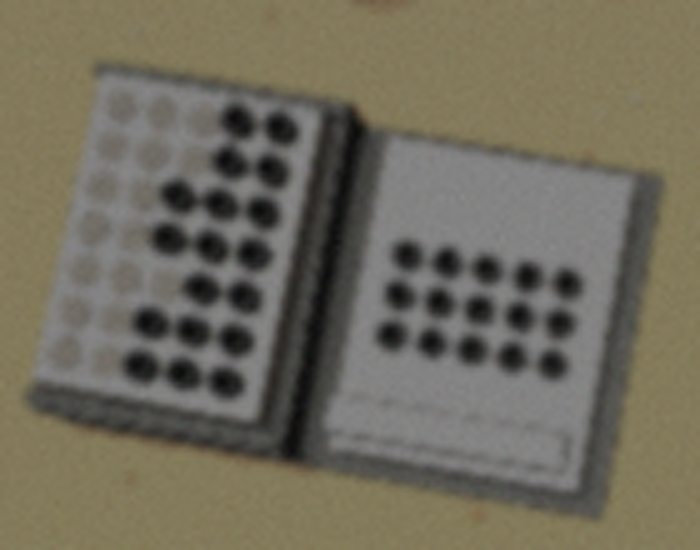

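The wrist view shows bar 1 at columns 313–340, rows 116–266, centred between the fingers. The top crop shows the first bar on the rack's -x rim, its outline running (330,430) to (572,470), parallel to the caps.

```bash
python3 - <<'E'
from h import *
st();c=cam('wrist');print(ray(c,[[325.5,117],[327.5,266]],.022).round(4),ray(c,[[325.5,117],[327.5,266]],.022).mean(0))
t=cam('top');U=np.array([[572,470],[572,432],[330,447],[330,430],[338,398]])/5+[190,130]
x=np.array([.5441,.0376]);M=R.from_euler('z',-.1662).as_matrix()[:2,:2]
print(((ray(t,U,.067)[:,:2]-x)@M*1000).round(1))
# tray top outline corners at z=.11
V=np.array([[325,100],[265,425],[100,75],[35,385]])/5+[190,130]
print(((ray(t,V,.11)[:,:2]-x)@M*1000).round(1))
E
```

```text
t 8.37 p [ 0.5689 -0.3132  0.1668] jaw -1.71 tilt [ 0.  0. -1.] F [0.3 0.9 0.2] open 0.0596 q [ 0.76  0.52 -0.44  1.39  0.22  1.28  0.27]
[[ 0.5725 -0.2516  0.022 ]
 [ 0.5703 -0.3909  0.022 ]] [ 0.5714103  -0.32124643  0.022     ]
[[-83.9 -71.9]
 [-62.5 -68. ]
 [-95.2  67.5]
 [-85.6  69.3]
 [-66.7  68.3]]
[[ 94.8  99.8]
 [-91.   97. ]
 [ 87.8 229.8]
 [-91.7 229.1]]
```

{"method": "apply_moves", "body": {"rows": [[0.25, -0.8, -3, 0, 0.3], [0, 0, -3.5, 0, 0.3], [0, 0, -3.5, 0, 0.3], [0, 0, -2.5, 0, 0.3], [0, 0, -1.4, 0, 0.3], [0, 0, -0.5, 0, 0.3], [0, 0, 0, 0, 0.3], [0, 0, 0, 0, 0.3]]}}

```text
t: 9.13
ee_pos: [0.5723, -0.323, 0.0241]
ee_rot: [0.001, 0.718, 0.696, 0.0]
wrist_force: [1.2, -0.1, 0.8]
opening: 0.0603
```

{"method": "apply_moves", "body": {"rows": [[0, 0, 0, 0, 1], [0, 0, 0, 0, 1], [0, 0, 0, 0, 1], [0, 0, 0, 0, 1], [0, 0, 0, 0, 1], [0, 0, 0, 0, 1]], "force": 40}}

```text
t: 9.63
ee_pos: [0.572, -0.3233, 0.0239]
ee_rot: [0.001, 0.718, 0.696, 0.0]
wrist_force: [-1.0, 0.1, 5.7]
opening: 0.0212
```

{"method": "apply_moves", "body": {"rows": [[0, 0, 2, 0, 1], [0, 0, 3.5, 0, 1], [0, 0, 3.5, 0, 1], [0, 1, 3, 0, 1], [0.5, 2.5, 0, -0.02, 1], [0.5, 3, 0, -0.02, 1], [0.5, 3, 0, -0.02, 1], [0.5, 3, 0, -0.02, 1]]}}

```text
t: 10.3
ee_pos: [0.5911, -0.1967, 0.1426]
ee_rot: [0.0, 0.746, 0.666, 0.0]
wrist_force: [0.6, -0.5, -1.3]
opening: 0.021
```

{"method": "apply_moves", "body": {"rows": [[0.5, 3.3, 0, -0.02, 1], [0.5, 3.3, 0, -0.02, 1], [0.5, 3.3, 0, -0.016, 1], [0.5, 3.3, 0, 0, 1], [0.5, 3, 0, 0, 1], [0, 2, 0, 0, 1], [0, 0, 0, 0, 1], [0, 0, 0, 0, 1]]}}

```text
t: 10.97
ee_pos: [0.616, -0.0137, 0.1424]
ee_rot: [-0.0, 0.763, 0.647, 0.0]
wrist_force: [0.3, -1.1, -1.8]
opening: 0.0212
```

{"method": "apply_moves", "body": {"rows": [[0, 0, 0, 0, 1], [0, 0, 0, 0, 1]]}}

```text
t: 11.13
ee_pos: [0.6161, -0.0178, 0.1422]
ee_rot: [0.0, 0.765, 0.644, -0.0]
wrist_force: [-0.6, 0.3, -1.4]
opening: 0.0209
```

```bash
python3 - <<'E'
from h import *
s=st();print(np.array([.6176,.027])-s['ee_pos'][:2])
E
```

```text
t 11.13 p [ 0.6161 -0.0178  0.1422] jaw -9.76 tilt [-0.    -0.001 -1.   ] F [-0.6  0.3 -1.4] open 0.0209 q [ 0.35  0.48 -0.5   1.52  0.24  1.21 -0.37]
[0.00148766 0.0448182 ]
```

Next: dx +0.15, dy +4.5 cm. Then lower by 14.2 − 6.9 = 7.3 cm.

{"method": "apply_moves", "body": {"rows": [[0, 1.5, 0, 0.005, 1], [0.15, 3, -1, 0, 1], [0, 0, -1, 0, 1], [0, 0, 0, 0, 1], [0, 0, 0, 0, 1], [0, 0, 0, 0, 1]]}}

```text
t: 11.63
ee_pos: [0.6179, 0.028, 0.1225]
ee_rot: [0.0, 0.763, 0.647, -0.0]
wrist_force: [-0.3, 0.4, -1.0]
opening: 0.0208
```

{"method": "apply_moves", "body": {"rows": [[0, 0, -2, 0, 1], [0, 0, -2, 0, 1], [0, 0, -0.8, 0, 1], [0, 0, -0.4, 0, 1], [0, 0, -0.2, 0, 1], [0, 0, 0, 0, 1], [0, 0, 0, 0, 1]]}}

```text
t: 12.22
ee_pos: [0.6185, 0.029, 0.0695]
ee_rot: [0.001, 0.762, 0.647, 0.001]
wrist_force: [-0.6, 0.0, -0.9]
opening: 0.0206
```

{"method": "apply_moves", "body": {"rows": [[0, 0, 0, 0, 0.65], [0, 0, 0, 0, 0.6], [0, 0, 0, 0, 0.6], [0, 0, 0, 0, 0.6], [0, 0, 0, 0, 0.6]]}}

```text
t: 12.63
ee_pos: [0.6178, 0.0293, 0.0685]
ee_rot: [0.0, 0.762, 0.647, 0.0]
wrist_force: [-0.6, -0.1, 0.0]
opening: 0.0342
```

{"method": "apply_moves", "body": {"rows": [[0, 0, 1, 0, 0.6], [0, 0, 3, 0, 0.6], [0, 0, 4, 0, 0.6], [0, 0, 4, 0, 0.5], [0, 0, 2, 0, 0.3], [0, 0, 0, 0, 0], [0, 0, 0, 0, 0]]}}

```text
t: 13.22
ee_pos: [0.6186, 0.0295, 0.211]
ee_rot: [0.001, 0.762, 0.647, 0.002]
wrist_force: [0.1, -0.2, -0.0]
opening: 0.0772
```

```bash
python3 - <<'E'
from h import *
st();c=cam('wrist')
x=np.array([.5441,.0376]);M=R.from_euler('z',-.1662).as_matrix()[:2,:2]
p=x+M@[0,.257];print('behind tray',p, 'back face mid',x+M@[0,.232])
s=cam('scene');save(s,'s1.png');a=s['img'][160:300,290:450,::-1];cv2.imwrite('pics/s1c.png',cv2.resize(a,None,fx=5,fy=4.2,interpolation=cv2.INTER_CUBIC))
E
```

```text
t 13.22 p [0.6186 0.0295 0.211 ] jaw -9.33 tilt [ 0.004  0.    -1.   ] F [ 0.1 -0.2 -0. ] open 0.0772 q [ 0.28  0.44 -0.53  1.42  0.22  1.34 -0.42]
behind tray [0.58661703 0.29105868] back face mid [0.58248113 0.26640317]
```

{"method": "apply_moves", "body": {"rows": [[-0.35, 3.4, 0, 0, 0], [-0.35, 3.4, 0, 0, 0], [-0.35, 3.4, 0, 0, 0], [-0.35, 3.4, 0, 0, 0], [-0.35, 3.4, 0, 0, 0], [-0.35, 3.4, 0, 0, 0], [-0.35, 3.4, 0, 0, 0], [-0.45, 3.4, 0, 0, 0]]}}

```text
t: 13.98
ee_pos: [0.5878, 0.3022, 0.2065]
ee_rot: [-0.0, 0.762, 0.647, -0.001]
wrist_force: [1.3, -0.4, 0.0]
opening: 0.0854
```

{"method": "apply_moves", "body": {"rows": [[0, 0.7, 0, 0, 0], [0, 0, 0, 0, 0], [0, 0, 0, 0, 0], [0, 0, 0, 0, 0]]}}

```text
t: 14.32
ee_pos: [0.5892, 0.306, 0.2073]
ee_rot: [0.0, 0.763, 0.646, -0.001]
wrist_force: [-0.1, -1.1, 0.2]
opening: 0.0857
```

```bash
cat >> h.py <<'E'
X0=np.array([.5441,.0376]);MS=R.from_euler('z',-.1662).as_matrix()[:2,:2]
def sf(p): return ((np.atleast_2d(p)[:,:2]-X0)@MS*1000).round(1)
E
python3 - <<'E'
from h import *
s=st();print(sf(s['ee_pos']));c=cam('wrist');save(c,'w4.png');t=cam('top');a=t['img'][120:250,180:340,::-1]
A=cv2.resize(a,(640,520),interpolation=cv2.INTER_CUBIC);cv2.imwrite('pics/t2.png',A)
B=np.vstack([cv2.resize(c['img'][:,:,::-1],(480,300)),cv2.resize(a[:, :],(480,300),interpolation=cv2.INTER_CUBIC)]);cv2.imwrite('pics/b.png',B)
E
```

```text
t 14.32 p [0.5892 0.306  0.2073] jaw -9.46 tilt [-0.001 -0.002 -1.   ] F [-0.1 -1.1  0.2] open 0.0857 q [-0.15  0.55 -0.59  1.28  0.3   1.39 -0.88]
[[1.000e-01 2.722e+02]]
```

View pics/b.png

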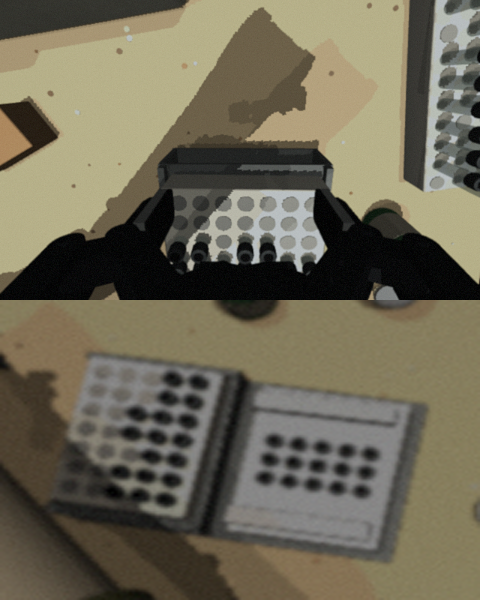

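View pics/s1c.png

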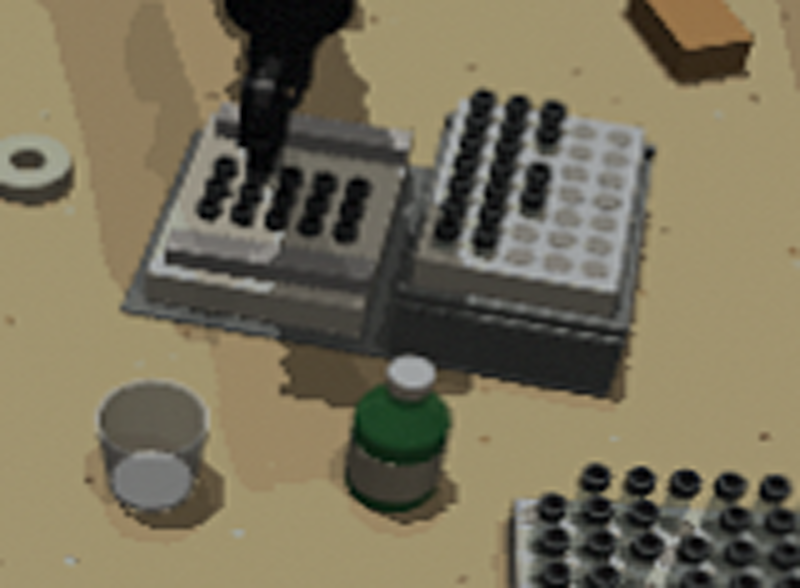

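Both bars lie flat on the rims, parallel to the cap block. In the wrist view the tray's back edge is near row 250 of 400. I'll measure it.

```bash
python3 - <<'E'
from h import *
c=cam('wrist');print('edge top?',sf(ray(c,[[228,250],[430,253]],.110)),'as bottom',sf(ray(c,[[228,250],[430,253]],.07)))
for y in(.225,.235):
  print([proj(c,[[*(X0+MS@[x,y]),.11]]).round(0).tolist() for x in(-.08,0,.08)])
print('shelf back',[proj(c,[[*(X0+MS@[x,.245]),.07]]).round(0).tolist() for x in(-.1,.1)],'fence',[proj(c,[[*(X0+MS@[x,.245]),.082]]).round(0).tolist() for x in(-.0935,.0935)])
g=cv2.cvtColor(c['img'],cv2.COLOR_RGB2GRAY);
for u in(240,290,340,390): print(u,g[200:275:3,u].tolist())
E
```

```text
edge top? [[-74.5 234.3]
 [ 84.4 231.7]] as bottom [[-87.9 214.7]
 [ 99.1 211.6]]
[[[222.0, 261.0]], [[323.0, 261.0]], [[424.0, 261.0]]]
[[[221.0, 249.0]], [[323.0, 249.0]], [[425.0, 249.0]]]
shelf back [[[212.0, 219.0]], [[435.0, 219.0]]] fence [[[214.0, 224.0]], [[432.0, 224.0]]]
240 [37, 29, 35, 34, 34, 30, 28, 45, 48, 42, 38, 58, 52, 51, 57, 54, 53, 77, 95, 97, 89, 60, 61, 65, 60]
290 [30, 34, 35, 36, 33, 39, 23, 45, 42, 45, 35, 49, 56, 49, 54, 55, 52, 63, 78, 72, 76, 54, 49, 43, 42]
340 [37, 31, 38, 36, 29, 29, 32, 92, 84, 43, 33, 48, 52, 50, 56, 54, 59, 73, 180, 179, 184, 178, 182, 182, 184]
390 [49, 58, 42, 35, 34, 33, 39, 108, 106, 66, 44, 44, 57, 58, 59, 54, 59, 61, 186, 188, 188, 131, 142, 144, 142]
```

{"method": "apply_moves", "body": {"rows": [[0, 0, -3, 0, 0], [0, 0, -3, 0, 0], [0, 0, -3, 0, 0], [0, 0, -2, 0, 0], [0, 0, -1, 0, 0], [0, 0, 0, 0, 0], [0, 0, 0, 0, 0]]}}

```text
t: 15.05
ee_pos: [0.5892, 0.3078, 0.0889]
ee_rot: [-0.0, 0.763, 0.647, 0.0]
wrist_force: [1.1, -0.2, 1.0]
opening: 0.0856
```

{"method": "apply_moves", "body": {"rows": [[-0.17, -1, 0, 0, 0], [-0.17, -1, 0, 0, 0], [-0.08, -0.5, 0, 0, 0], [-0.08, -0.5, 0, 0, 0], [-0.08, -0.5, 0, 0, 0], [-0.08, -0.5, 0, 0, 0], [0, 0, 0, 0, 0], [0, 0, 0, 0, 0]]}}

```text
t: 15.72
ee_pos: [0.5823, 0.268, 0.0887]
ee_rot: [0.0, 0.762, 0.647, 0.0]
wrist_force: [0.3, 2.1, 1.1]
opening: 0.0854
```

```bash
python3 - <<'E'
from h import *
s=st();print(sf(s['ee_pos']))
c=cam('wrist');g=cv2.cvtColor(c['img'],cv2.COLOR_RGB2GRAY);save(c,'w5.png')
E
```

```text
t 15.72 p [0.5823 0.268  0.0887] jaw -9.34 tilt [ 0.001  0.    -1.   ] F [0.3 2.1 1.1] open 0.0854 q [-0.09  0.6  -0.56  1.5   0.34  1.15 -0.88]
[[ -0.4 233.5]]
```

View pics/w5.png

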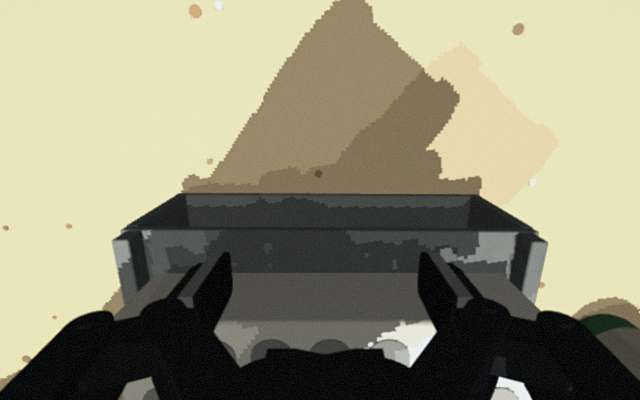

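The pads are on the tray's back face, with a force of 2 N. The face's bottom edge at row 272 is level, so there is no yaw. I'll keep pushing.

{"method": "apply_moves", "body": {"rows": [[-0.13, -0.79, 0, 0, 0], [-0.13, -0.79, 0, 0, 0], [-0.13, -0.79, 0, 0, 0], [-0.14, -0.79, 0, 0, 0], [-0.13, -0.79, 0, 0, 0], [-0.13, -0.79, 0, 0, 0], [-0.13, -0.79, 0, 0, 0], [-0.14, -0.79, 0, 0, 0]]}}

```text
t: 16.43
ee_pos: [0.5714, 0.2042, 0.0884]
ee_rot: [-0.0, 0.762, 0.647, 0.0]
wrist_force: [1.3, 4.4, 3.2]
opening: 0.0854
```

{"method": "apply_moves", "body": {"rows": [[-0.13, -0.79, 0, 0, 0], [-0.13, -0.79, 0, 0, 0], [-0.13, -0.79, 0, 0, 0], [-0.14, -0.79, 0, 0, 0], [-0.13, -0.79, 0, 0, 0], [-0.13, -0.79, 0, 0, 0], [0, 0, 0, 0, 0], [0, 0, 0, 0, 0]]}}

```text
t: 17.1
ee_pos: [0.5633, 0.1556, 0.0878]
ee_rot: [0.0, 0.763, 0.646, -0.001]
wrist_force: [0.4, -0.3, -0.1]
opening: 0.0855
```

```bash
python3 - <<'E'
from h import *
s=st();print(sf(s['ee_pos']))
c=cam('wrist');g=cv2.cvtColor(c['img'],cv2.COLOR_RGB2GRAY)
for z in (.067,.07): print('row272 y:',z,sf(ray(c,[[250,272],[400,272]],z)))
for u in(250,300,350,400): print(u,g[240:335:4,u].tolist())
t=cam('top');a=t['img'][130:240,190:330,::-1]
cv2.imwrite('pics/t3.png',np.hstack([cv2.resize(a,(400,314),interpolation=cv2.INTER_CUBIC),cv2.resize(c['img'][:,:,::-1],(400,314))]))
E
```

```text
t 17.1 p [0.5633 0.1556 0.0878] jaw -9.45 tilt [-0.001 -0.002 -1.   ] F [ 0.4 -0.3 -0.1] open 0.0855 q [ 0.11  0.49 -0.57  1.66  0.29  1.08 -0.71]
[[ -0.6 119.6]]
row272 y: 0.067 [[-39.2 106.7]
 [ 40.3 106.8]]
row272 y: 0.07 [[-38.4 108.5]
 [ 39.5 108.5]]
250 [63, 65, 60, 60, 62, 62, 64, 59, 65, 86, 95, 93, 90, 92, 97, 95, 90, 92, 93, 95, 98, 98, 119, 125]
300 [61, 57, 60, 61, 61, 63, 65, 55, 62, 92, 100, 95, 95, 93, 95, 95, 91, 97, 96, 92, 96, 98, 122, 126]
350 [64, 62, 56, 63, 62, 55, 57, 62, 60, 87, 94, 94, 96, 97, 95, 90, 93, 90, 96, 96, 97, 95, 119, 127]
400 [87, 80, 58, 61, 59, 60, 152, 57, 62, 85, 94, 93, 96, 96, 93, 94, 91, 97, 100, 97, 94, 91, 191, 241]
```

View pics/t3.png

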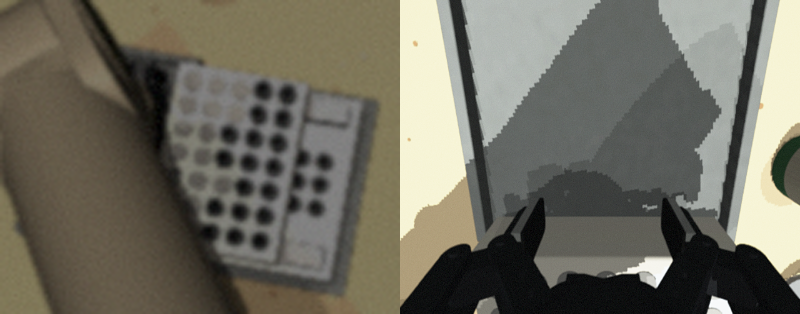

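{"method": "apply_moves", "body": {"rows": [[-0.1, -0.59, 0, 0, 0], [-0.1, -0.59, 0, 0, 0], [-0.1, -0.59, 0, 0, 0], [-0.1, -0.59, 0, 0, 0], [-0.1, -0.59, 0, 0, 0], [-0.08, -0.5, 0, 0, 0], [0, 0, 0, 0, 0], [0, 0, 0, 0, 0]]}}

```text
t: 17.87
ee_pos: [0.558, 0.1221, 0.0884]
ee_rot: [0.0, 0.763, 0.647, -0.0]
wrist_force: [0.1, 0.3, -0.8]
opening: 0.0854
```

```bash
python3 - <<'E'
from h import *
s=st();print(sf(s['ee_pos']))
c=cam('wrist');g=cv2.cvtColor(c['img'],cv2.COLOR_RGB2GRAY);save(c,'w6.png')
for u in(260,300,350,390):
    print(u,g[262:290:2,u].tolist(),g[310:335:2,u].tolist())
for y in (.065,.07): print(y,proj(c,[[*(X0+MS@[0,y]),.067]]),proj(c,[[*(X0+MS@[0,y]),.107]]))
t=cam('top');save(t,'t4.png');print([(np.array(r['extent'])*[640,400,640,400],r['score']) for r in arm.find_in('top','tray')])
a=t['img'][130:240,190:330,::-1]
cv2.imwrite('pics/t4c.png',np.hstack([cv2.resize(a,(400,314),interpolation=cv2.INTER_CUBIC),cv2.resize(c['img'][:,:,::-1],(400,314))]))
E
```

```text
t 17.87 p [0.558  0.1221 0.0884] jaw -9.41 tilt [ 0.    -0.001 -1.   ] F [ 0.1  0.3 -0.8] open 0.0854 q [ 0.17  0.46 -0.57  1.7   0.28  1.07 -0.65]
[[-0.3 85.6]]
260 [125, 124, 127, 123, 133, 102, 94, 82, 91, 91, 94, 90, 94, 94] [99, 89, 90, 94, 104, 119, 122, 127, 125, 128, 132, 123, 135]
300 [127, 124, 130, 126, 129, 101, 99, 94, 96, 91, 90, 90, 90, 94] [97, 93, 91, 95, 107, 121, 123, 124, 123, 124, 126, 129, 125]
350 [126, 129, 125, 127, 130, 100, 92, 92, 89, 91, 91, 91, 94, 90] [91, 94, 96, 94, 104, 122, 126, 122, 127, 127, 124, 126, 125]
390 [127, 126, 127, 125, 128, 99, 92, 87, 87, 93, 96, 94, 90, 95] [90, 92, 94, 90, 107, 118, 124, 117, 228, 245, 246, 245, 246]
0.065 [[323.40125386 284.21297812]] [[323.08036977 337.04756258]]
0.07 [[323.40455082 275.97354583]] [[323.08150665 326.915248  ]]
[(array([259.072, 152.92 , 310.784, 225.08 ]), 0.8), (array([163.776, 268.12 , 197.12 , 308.2  ]), 0.74)]
```

View pics/t4c.png

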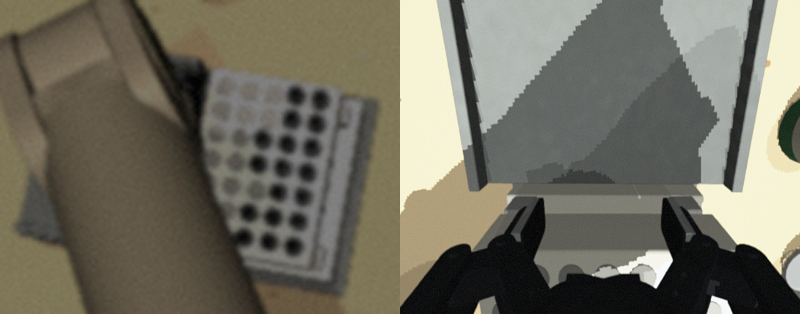

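{"method": "apply_moves", "body": {"rows": [[-0.05, -0.3, 0, 0, 0], [-0.05, -0.3, 0, 0, 0], [-0.03, -0.2, 0, 0, 0], [0, 0, 0, 0, 0], [0, 0, 0, 0, 0], [0, 0, 0, 0, 0]]}}

```text
t: 18.52
ee_pos: [0.5565, 0.115, 0.0884]
ee_rot: [0.0, 0.762, 0.647, 0.0]
wrist_force: [-0.1, 1.0, 1.3]
opening: 0.0855
```

```bash
python3 - <<'E'
from h import *
s=st();print(sf(s['ee_pos']))
c=cam('wrist');g=cv2.cvtColor(c['img'],cv2.COLOR_RGB2GRAY)
for u in(260,300,350,390):
    print(u,g[262:290:2,u].tolist(),g[310:335:2,u].tolist())
for y in (.065,.07): print(y,proj(c,[[*(X0+MS@[0,y]),.067]]),proj(c,[[*(X0+MS@[0,y]),.107]]))
E
```

```text
t 18.52 p [0.5565 0.115  0.0884] jaw -9.33 tilt [ 0. -0. -1.] F [-0.1  1.   1.3] open 0.0855 q [ 0.19  0.45 -0.57  1.71  0.27  1.06 -0.63]
[[-0.6 78.4]]
260 [127, 127, 129, 126, 102, 91, 91, 90, 90, 89, 88, 93, 93, 92] [91, 91, 90, 113, 118, 119, 130, 131, 128, 124, 126, 128, 124]
300 [127, 128, 129, 132, 100, 90, 95, 93, 93, 92, 93, 92, 90, 90] [96, 95, 99, 106, 119, 116, 125, 128, 126, 130, 126, 130, 125]
350 [122, 127, 126, 126, 104, 93, 92, 88, 88, 99, 91, 88, 92, 85] [91, 93, 92, 104, 124, 124, 124, 131, 130, 125, 119, 127, 127]
390 [130, 124, 128, 134, 107, 92, 89, 94, 91, 87, 91, 89, 94, 88] [96, 87, 94, 108, 120, 125, 121, 230, 246, 245, 247, 222, 105]
0.065 [[323.83555991 272.42812725]] [[323.62074152 322.50838498]]
0.07 [[323.85460893 263.99016822]] [[323.64334312 312.06543259]]
```

{"method": "apply_moves", "body": {"rows": [[-0.03, -0.15, 0, 0, 0], [0, 0, 0, 0, 0], [0, 0, 0, 0, 0], [0.1, 0.5, 0, 0, 0], [0.3, 2, 0, 0, 0], [0.2, 1.5, 0, 0, 0], [0, 0, 2, 0, 0], [0, 0, 4, 0, 0]]}}

```text
t: 19.23
ee_pos: [0.5589, 0.1533, 0.1438]
ee_rot: [-0.002, 0.762, 0.648, -0.005]
wrist_force: [0.1, -0.5, -0.2]
opening: 0.0855
```

{"method": "apply_moves", "body": {"rows": [[0, 0, 4, 0, 0], [0, 0, 4, 0, 0], [-1, -1, 2, 0, 0], [-1, -4, 0, 0, 0], [-1, -4, 0, 0, 0], [-1, -4, 0, 0, 0], [-1, -4, 0, 0, 0], [-1, -4, 0, 0, 0]]}}

```text
t: 19.9
ee_pos: [0.5011, -0.0586, 0.2483]
ee_rot: [0.0, 0.763, 0.647, -0.0]
wrist_force: [0.6, -0.7, -0.7]
opening: 0.0856
```

{"method": "apply_moves", "body": {"rows": [[0, -4, 0, 0, 0], [0, -4, 0, 0, 0], [0, -4, 0, 0, 0], [0, -3, 0, 0, 0], [0, 0, 0, 0, 0]]}}

```text
t: 20.32
ee_pos: [0.4999, -0.2153, 0.2474]
ee_rot: [0.0, 0.766, 0.643, -0.002]
wrist_force: [-0.9, -0.6, -0.9]
opening: 0.0855
```

```bash
python3 - <<'E'
from h import *
st();t=cam('top');save(t,'t5.png');s=cam('scene')
a=t['img'][135:235,195:335,::-1];b=s['img'][165:265,300:440,::-1]
f=lambda i:cv2.resize(i,(800,300*1) if 0 else (420,300),interpolation=cv2.INTER_CUBIC)
A=cv2.resize(a,(770,550),interpolation=cv2.INTER_CUBIC)
# overlay expected top outline (z=.107) and bottom
for z,col in((.107,(0,0,255)),):
    q=[[*(X0+MS@[x,y]),z] for x,y in((-.09,-.065),(.09,-.065),(.09,.065),(-.09,.065))]
    pts=((proj(t,q)-[195,135]+.5)*5.5).astype(int);cv2.polylines(A,[pts],True,col,1)
cv2.imwrite('pics/t5c.png',A);cv2.imwrite('pics/s5c.png',cv2.resize(b,(770,550),interpolation=cv2.INTER_CUBIC))
E
```

```text
t 20.32 p [ 0.4999 -0.2153  0.2474] jaw -10.0 tilt [-0.003 -0.003 -1.   ] F [-0.9 -0.6 -0.9] open 0.0855 q [ 0.67  0.23 -0.39  1.58  0.09  1.35  0.1 ]
```

View pics/t5c.png

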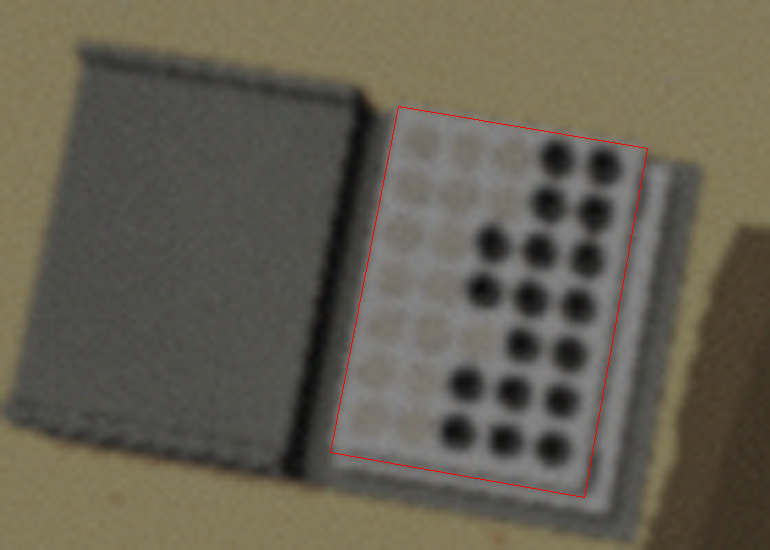

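View pics/s5c.png

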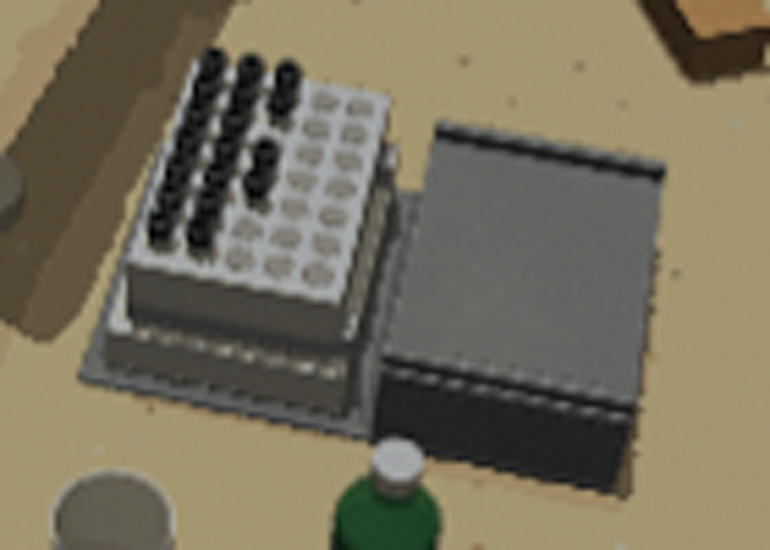

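The red outline marks where the upper rack should be, and it matches the rack's top all round. The scene view shows it level and clear of the shelf, with the bars beneath it. I'll compare the bystanders with the first picture, then hand in.

{"method": "apply_moves", "body": {"rows": [[0, 0, 0, 0, 0], [0, 0, 0, 0, 0], [0, 0, 0, 0, 0]]}}

```text
t: 20.67
ee_pos: [0.5025, -0.2049, 0.2484]
ee_rot: [-0.0, 0.762, 0.648, 0.0]
wrist_force: [0.5, -1.1, 0.5]
opening: 0.0851
```

```bash
python3 - <<'E'
from h import *
c=cam('scene')
for l in['reagent','jar','roll','dish','beaker','capbox']:
    r=arm.find_in('scene',l);print(l,[(np.array(x['extent'])*[640,400,640,400]).round().astype(int).tolist() for x in r[:1]])
st();arm.sign_off()
E
```

```text
reagent [[358, 246, 378, 281]]
jar [[264, 233, 284, 266]]
roll [[289, 191, 306, 209]]
dish [[195, 182, 218, 206]]
beaker [[310, 249, 329, 281]]
capbox [[415, 153, 439, 177]]
t 21.02 p [ 0.5022 -0.2063  0.2483] jaw -9.32 tilt [-0. -0. -1.] F [-0.1  0.8  0.5] open 0.0852 q [ 0.67  0.23 -0.4   1.58  0.09  1.35  0.09]
the job is handed in; nothing more can be done
```

The job is done and handed in at 21 s of the 64 s allowed. Both bars lie along the rims of the lower rack, about 74 mm either side of the centre line. I then pushed the upper rack off its shelf onto them with the open fingers against its plain end face. The wrist force was 4.4 N or less in the readings taken while pushing.

- **Upper rack:** in the last top view its outline matches the target place, and the scene view shows it level and fully off the shelf. From the camera and gripper readings I put it within about 2 mm of centre.
- **Bystanders:** all six were found within about 3 pixels of where they started.
- **Not checked directly:** after the push the bars are mostly hidden under the rack. I saw nothing jutting past the lower rack's front edge. On the shelf side, one bar end shows just past the upper rack.
- **Disagreement:** the last close view of the rack's back face, before a final 1.5 mm push, gave a position about 1.5 mm different from its top edge than from its bottom edge. I put that down to camera calibration.

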